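# Free the capping carousel and fetch the small bottle

### The job

The capping chuck is still down over the cap of a bottle, which would be knocked over if the bottle carousel turned. Pull the chuck up by its black knob to the next notch (one notch only) so that the pawl catches and holds it there, then turn the carousel by its upright knobs until the only small bottle stands at the front, behind the pointer of the base. Lift the small bottle out and stand it upright on the floor of the grey spill tray beside the beaker; leave the tall bottles standing in their pockets and do not disturb the beaker, the wash bottle or the timer.

Things in the scene. Friction and masses are not known exactly. Their poses are not given: they have to be found in the camera images.
- station: Hand capping station, fixed to the bench. Origin on the bench top under the axis of its carousel; its -x axis is the front, where a small steel pointer, 37 mm high, stands 114 mm from the axis. At the rear (+x) a column 40 x 24 mm, 208 mm high, stands 117 to 141 mm from the axis.
- carousel (a joint): Turn of the carousel about the vertical axis at the station's origin, rad, positive anticlockwise from above, 0 at the start; turns either way (6.3 at most), friction about 0.06 Nm, stays where it is left. Aluminium disc 220 mm across, top 34 mm above the bench, with six pockets 60 deg apart at 60 mm radius: at the start one (empty) exactly at the front, one exactly at the rear under the chuck.
- turn_knob_0 (a point): Grip point, 80 mm above the bench, of one of six equal dark steel knobs that stand upright on the carousel at 100 mm radius, half-way between pockets. Gripping part 15 mm across from 68 to 92 mm above the bench, knob top 96 mm. At 30 deg (anticlockwise from above) from the station's +x when the carousel reads 0.
- turn_knob_1 (a point): Grip point, 80 mm above the bench, of one of six equal dark steel knobs that stand upright on the carousel at 100 mm radius, half-way between pockets. Gripping part 15 mm across from 68 to 92 mm above the bench, knob top 96 mm. At 90 deg (anticlockwise from above) from the station's +x when the carousel reads 0.
- turn_knob_2 (a point): Grip point, 80 mm above the bench, of one of six equal dark steel knobs that stand upright on the carousel at 100 mm radius, half-way between pockets. Gripping part 15 mm across from 68 to 92 mm above the bench, knob top 96 mm. At 150 deg (anticlockwise from above) from the station's +x when the carousel reads 0.
- turn_knob_3 (a point): Grip point, 80 mm above the bench, of one of six equal dark steel knobs that stand upright on the carousel at 100 mm radius, half-way between pockets. Gripping part 15 mm across from 68 to 92 mm above the bench, knob top 96 mm. At 210 deg (anticlockwise from above) from the station's +x when the carousel reads 0.
- turn_knob_4 (a point): Grip point, 80 mm above the bench, of one of six equal dark steel knobs that stand upright on the carousel at 100 mm radius, half-way between pockets. Gripping part 15 mm across from 68 to 92 mm above the bench, knob top 96 mm. At 270 deg (anticlockwise from above) from the station's +x when the carousel reads 0.
- turn_knob_5 (a point): Grip point, 80 mm above the bench, of one of six equal dark steel knobs that stand upright on the carousel at 100 mm radius, half-way between pockets. Gripping part 15 mm across from 68 to 92 mm above the bench, knob top 96 mm. At 330 deg (anticlockwise from above) from the station's +x when the carousel reads 0.
- chuck (a joint): Height of the chuck above its first notch, m, 0 at the start, positive up. A steel bar with saw teeth on its front; a spring pawl in the arm catches under a tooth every 26 mm: notches at 0, 0.026, 0.052 (top stop 0.058). The pawl clicks in about 2 mm above a notch (a lift of 31 to 44 mm catches just the next one); let go, the chuck sinks on to it by its weight (0.28 to 0.49 kg).
- chuck_knob (a point): Grip point of the chuck: centre of the black round knob on the top of its bar, 30 mm across, vertical axis, straight sides from 10 mm below to 10 mm above this point (knob with collar from 22 mm below to 15 mm above). 60 mm behind the carousel's axis, over the rear pocket. At the start 256 mm above the bench; nothing else of the station is above 228 mm.
- chuck_rim (a point): Centre of the lower rim of the chuck's cup, 42 mm across outside and 34 mm inside. At the start it is 12 mm below the top of the tall bottle's cap; one notch up it clears the caps by 14 mm.
- guard (a point): Middle (on the carousel's axis) of a flat guard of 4 mm steel wire, 131 mm above the bench, over the rear half of the carousel only: between 34 and 90 mm radius, to 78 deg each side of the station's +x. Bottles under it cannot be lifted out; the front is open.
- arm (a point): Middle of the grey arm and pawl block over the rear pocket: 184 to 228 mm above the bench, 30 mm wide, from 33 to 141 mm behind the carousel's axis. A small steel pawl tail sticks out of its front to 17 mm behind the axis.
- load_mark (a point): Middle of the front loading place, on the disc's top (34 mm above the bench), 60 mm from the axis, straight behind the pointer. A pocket is at the front when its middle is here. Each pocket is a black ring standing on the disc, 39 mm inside, 47 mm outside, 12 mm high.
- small_centre (a point): Centre (half-way up) of the small reagent bottle: 30 mm across, 57 mm high (straight body to 47 mm, cap 21 mm across above), 50 to 100 g. The only small one; at the start it stands in a side pocket, 60 or 120 deg to either side of the front, its foot on the disc 34 mm above the bench.
- tall_chuck_centre (a point): Centre (half-way up) of a tall reagent bottle, 36 mm across, 78 mm high (body to 64 mm, cap 26 mm across above), in the rear pocket with its cap inside the chuck, foot 34 mm above the bench.
- tall_a_centre (a point): Centre (half-way up) of a tall reagent bottle, 36 mm across, 78 mm high (body to 64 mm, cap 26 mm across above), in a side pocket, foot 34 mm above the bench.
- tall_b_centre (a point): Centre (half-way up) of a tall reagent bottle, 36 mm across, 78 mm high (body to 64 mm, cap 26 mm across above), in a side pocket, foot 34 mm above the bench.
- tall_c_centre (a point): Centre (half-way up) of a tall reagent bottle, 36 mm across, 78 mm high (body to 64 mm, cap 26 mm across above), in a side pocket, foot 34 mm above the bench.
- tray: Grey spill tray, fixed, 110 mm (x) by 170 mm (y) outside and 18 mm high, walls and floor 3 mm. Origin at the centre of its underside. The beaker stands in its -y end.
- tray_free (a point): Middle of the free end of the tray's floor (3 mm above the bench): the tray's own +y end, 40 mm from its centre.
- beaker_centre (a point): Centre (45 mm above its foot) of the glass beaker in the tray, 72 mm across, 90 mm high, loose.
- wash_bottle: White squeeze wash bottle, 66 x 105 mm, 195 mm high, loose, standing to the left of the tray. Origin at its underside.
- timer: White lab timer, 66 x 66 x 19 mm, lying loose to the right of the station. Origin at the centre of its underside.
Things that resemble listed ones, but are neither listed nor needed, are in the scene too. Leave any orange look-alike of the part that bears tall_b_centre alone.

How it is judged:
By the outcome, as a careful person would: the job done as asked, in the order asked, and still so for the second after the job is handed in, with the robot touching nothing.
It also fails if it takes over 72 s, if anything falls off the work surface, if the arm or the gripper's body presses on something with over 40 N, if the wrist force passes 120 N, or if a joint passes its speed limit or range.

### The arm

A 6-joint arm with a two-finger parallel gripper is mounted at the origin on a cart in front of the work surface, level with it; the furniture and walls round the work are solid. World frame = base frame: x ahead of the robot, y to its left, z up, the work surface at z = 0. Lengths are in m, angles in degrees, forces in N, time in s.
With the tool pointing down it reaches from about 0.4 to 0.825 m from the base axis. Payload 7 kg.
Tool frame: the origin (TCP) lies midway between the tips of the shut fingers; the grasp point (between the pads) lies 19 mm behind it; y points along the fingers, z is the direction in which the jaws open and shut, and the axes are right-handed (so a half turn about y gives the same grasp; the last joint's range is limited). The gripper opens to 88 mm and grips with 3 to 60 N. Pads are 19 mm wide; open, the fingers measure 130 mm over their backs; the gripper's body (78 mm by 193 mm) begins 47 mm behind the grasp point.
Start: joints at [85.033, 20.546, 0.682, 0, -70.136, -16.507], TCP at [0.247, 0.628, 0.227] pointing down, gripper open.
Joint ranges: [-176.03, 176.03], [-82.01, 121.73], [-58.28, 71.71], [-173.87, 95.51], [-174.79, -0.11], [-173.66, 173.66]. Speed limits (degrees/s): [136.94, 136.94, 172.46, 180, 180, 180].

### API

Orientations are given as [roll, pitch, yaw] about the fixed x, y, z axes, in that order (R = Rz(yaw) Ry(pitch) Rx(roll)).
In Python, from plant import ctrl gives the robot as it stands.
- The arm moves only by the tool step_arm, never from a script. Its argument "rows" is a list that holds one entry, the list of rows, each a list of 7 numbers: the gripper command: -1 is shut, 1 is fully open, values between are in proportion, then the shift along the world's x, y, z in cm, then the turn, a rotation vector about the world's x, y, z in degrees. In form: [[[fingers, tx, ty, tz, rx, ry, rz], ...]]. A call has 1 to 12 rows; each row shifts and turns the commanded pose from where the row before left it; what a row does not reach is not made up. A row lasts 1/8 s, in which the tool goes at most 62.5 mm and 10.7 degrees, less where a joint would pass 70% of its speed; a pose out of reach is approached as far as the arm can. A call is refused whole if a number of a shift passes 6.25 or a number of a turn 10.7, either way. A call with a gripper value outside its range is refused whole. The fingers move at their own pace and stop on an object; the grip force is fixed at half the most. Time passes only in rows, so rows that do not move let the fingers close. It gives the time, the measured TCP pose, the force and the opening at its end, in the units of the state.
- ctrl.get_obs(): the state, without advancing time (a new reading comes with each control period).
- ctrl.snapshot(name): name is "scene" or "top"; returns the picture (480x640x3 uint8, blue, green, red); there is no depth.
- ctrl.camera_params(name): a dict with "vertical_fov" (degrees; the focal length in pixels is half the picture's height over the tangent of half this angle, whatever the lens; pixels are square), "cx", "cy" (the principal point, pixels), "rvec" (rotation vector, rad) and "tvec" (3), from world to camera coordinates, as OpenCV has them. Camera axes: x right, y down, z forward; pixel columns grow to the right and rows downward; lengths in m; the calibration is good to about 2 mm. A picture is of the moment at which its call begins. camera_params takes no time and is no camera call.
- ctrl.close_job(): hands the job in, once; it reports no verdict.
The state is a dict: "clock": time; "joint_pos": joint angles; "qvel": joint speeds; "tau": joint torques, N m; "tool_pos": TCP position; "orientation": TCP orientation; "force": force on the tool from outside, world axes, zero at the start; "moment": the same for the moment, N m; "opening": finger opening in m.
Only numpy, scipy, OpenCV 4.12 (cv2) and the standard library are available. Lean on these libraries where they do the work, as an engineer would, in place of code of your own. Each camera call takes 0.05 s, during which the arm holds its last target. There are 200 camera calls.

## Working session

There is one attempt and no reset: what is moved stays moved. The work goes in short steps, Python scripts to look and compute and a tool call to move; the robot and the scene stay as the last step left them, time stands still between calls to the robot, and variables do not carry over. Pictures are saved under pics/ and viewed, about 8 in all and at most 12, crops included, and the job is handed in when it is done.

Besides the shell and the picture viewer there is one more tool, called after "Call:" as name(argument=value, ...), one argument or row to a line, values as JSON. step_arm: Moves the arm, as the interface text tells. Its arguments: {"type":"object","properties":{"rows":{"type":"array"}},"required":["rows"]}

```bash
ls; mkdir -p pics; cat > h.py <<'E'
import numpy as np, cv2
from plant import ctrl
def cam(n):
    p=ctrl.camera_params(n); f=240/np.tan(np.radians(p["vertical_fov"])/2)
    K=np.array([[f,0,p["cx"]],[0,f,p["cy"]],[0,0,1]]); R=cv2.Rodrigues(np.array(p["rvec"],float))[0]
    return K,R,np.array(p["tvec"],float).ravel()
def ray(n,u,v,z):
    K,R,t=cam(n); c=-R.T@t; d=R.T@np.linalg.solve(K,[u,v,1]); return c+d*(z-c[2])/d[2]
def proj(n,P):
    K,R,t=cam(n); q=(K@(R@np.atleast_2d(P).T+t[:,None])).T; return q[:,:2]/q[:,2:]
E
python3 - <<'E'
from h import *
for n in("scene","top"):
    cv2.imwrite(f"pics/{n}0.png",ctrl.snapshot(n)); K,R,t=cam(n); print(n,K[0,0],K[:2,2],-R.T@t,R[2], ctrl.camera_params(n))
print(ctrl.get_obs())
E
```

```text
pics
scene 546.2631650568578 [315.82427952 240.8422115 ] [-0.06835215 -0.94432296  0.89132957] [ 0.46700512  0.70236267 -0.53720843] {'vertical_fov': 47.43644391534507, 'cx': 315.8242795238821, 'cy': 240.8422115028918, 'rvec': array([ 2.05743413, -0.64496265,  0.33036157]), 'tvec': array([-0.45941999,  0.3186304 ,  1.17400775])}
top 516.0157187568826 [312.56566303 226.79849945] [ 0.35301333 -0.00618177  1.65933103] [ 0.11846307 -0.00866232 -0.99292067] {'vertical_fov': 49.88647571749186, 'cx': 312.56566303040046, 'cy': 226.7984994452512, 'rvec': array([ 2.13407716, -2.19238538,  0.13638298]), 'tvec': array([-0.00562221,  0.54744413,  1.60571149])}
{'clock': 0.1, 'joint_pos': array([ 8.50298469e+01,  2.05862014e+01,  6.40619268e-01, -1.73840621e-02,
       -7.01376056e+01, -1.65062596e+01]), 'qvel': array([-0.01173899, -0.11367313,  0.04909284,  0.02818559,  0.00932076,
       -0.02957043]), 'tau': array([-2.18581285e-03, -5.84163201e+01,  2.93749791e+01,  7.01555282e+00,
        1.01801095e-02, -4.25611256e-05]), 'tool_pos': array([0.24700416, 0.62771607, 0.22574238]), 'orientation': array([-8.99155969e+01,  7.96765725e-03,  1.58517675e+02]), 'force': array([ 1.04100357,  1.20391318, -0.06357252]), 'moment': array([0.02224351, 0.01426536, 0.0517118 ]), 'opening': 0.0875927444086305}
```

View pics/scene0.png

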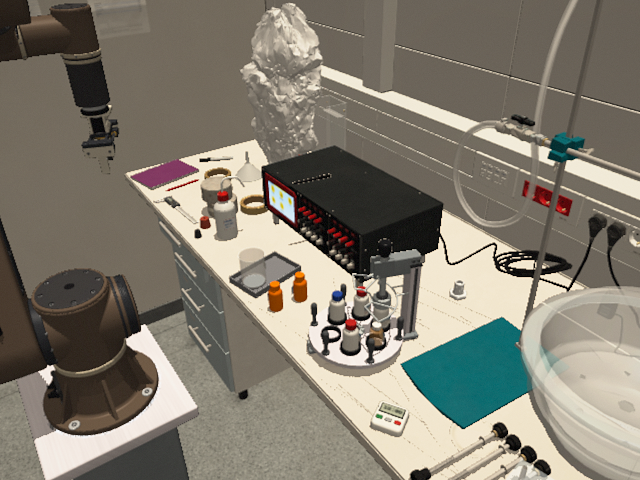

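View pics/top0.png

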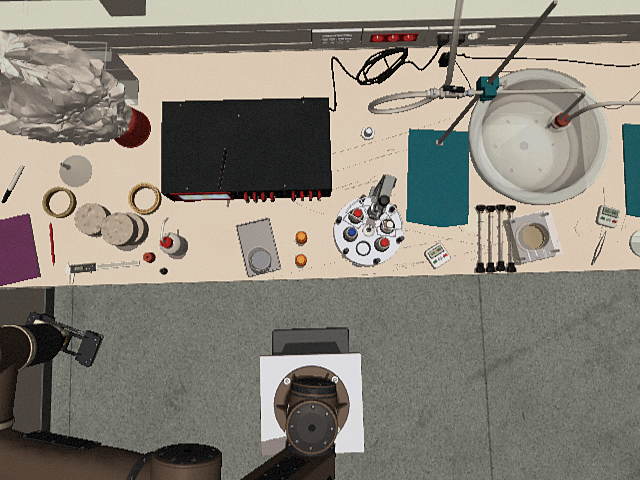

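The scene view shows the carousel near (355,335) with the column and chuck knob at about (385,245). In the top view, the disc is at (369,230), the tray at (258,248), the beaker at (260,260), two orange look-alikes at (301,238) and (301,260), and the timer at (437,255). I'll enlarge both.

```bash
python3 - <<'E'
import cv2
a=cv2.imread("pics/top0.png")[165:285,225:415]; cv2.imwrite("pics/topc.png",cv2.resize(a,None,fx=4.2,fy=4.2,interpolation=cv2.INTER_CUBIC))
a=cv2.imread("pics/scene0.png")[225:375,225:425]; cv2.imwrite("pics/scenec.png",cv2.resize(a,None,fx=4,fy=4,interpolation=cv2.INTER_CUBIC))
E
```

```text
(no output)
```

View pics/topc.png

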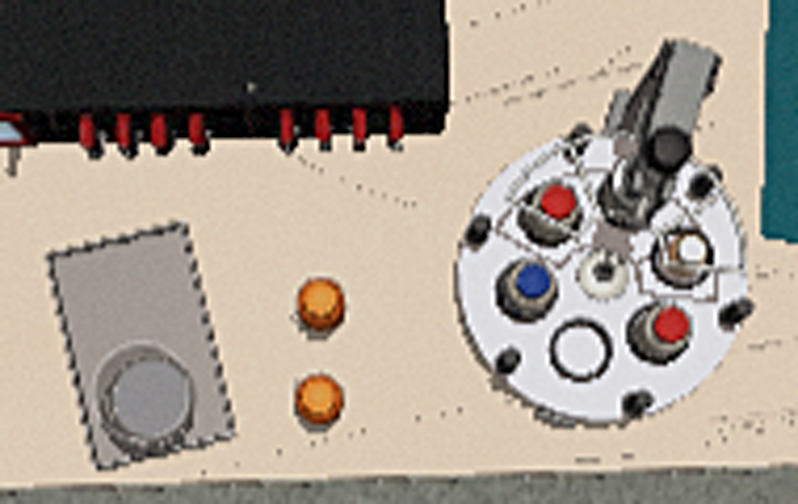

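View pics/scenec.png

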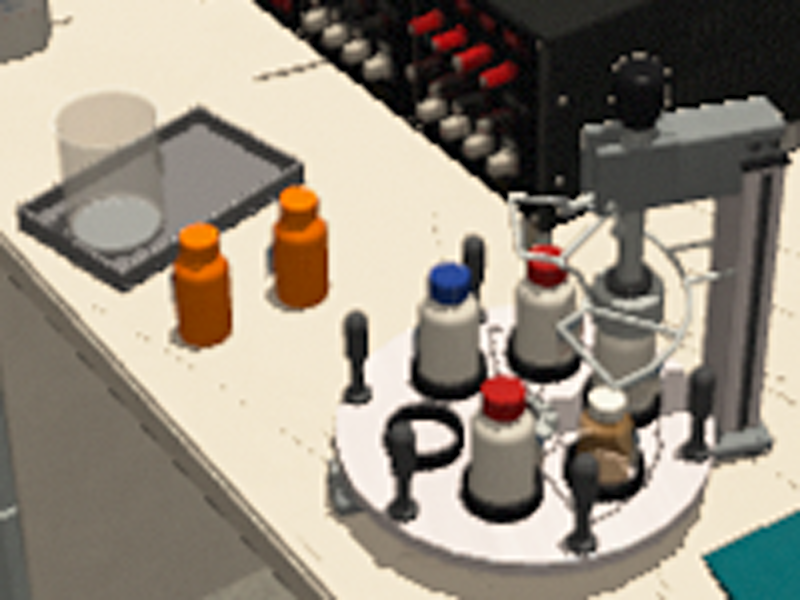

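The small brown bottle with the white cap is in the right rear pocket, at about (690,250) in the top crop. It is 120° from the front, so the carousel must turn −120° (clockwise). The empty pocket is at (580,350), and the chuck knob at (670,148). Next I fit the station and tray poses from these points in both views.

```bash
cat > fit.py <<'E'
from h import *
from scipy.optimize import least_squares
T=lambda X,Y:(225+X/4.2-.38,165+Y/4.2-.38)
S=lambda X,Y:(225+X/4-.375,225+Y/4-.375)
pol=lambda r,a,z:(r*np.cos(np.radians(a)),r*np.sin(np.radians(a)),z)
kn=lambda a:pol(.1,a,.094)
pts=[("top",kn(30),T(582,130)),("top",kn(330),T(703,183)),("top",kn(270),T(740,310)),("top",kn(210),T(637,402)),("top",kn(150),T(510,357)),("top",kn(90),T(480,228)),
("top",pol(.06,180,.046),T(581,350)),("top",pol(.06,0,.271),T(670,148)),
("top",pol(.06,60,.112),T(558,202)),("top",pol(.06,120,.112),T(533,280)),("top",pol(.06,240,.112),T(672,324)),("top",pol(.06,300,.091),T(692,247)),
("scene",pol(.06,60,.112),S(546,249)),("scene",pol(.06,120,.112),S(449,270)),("scene",pol(.06,240,.112),S(504,385)),("scene",pol(.06,300,.091),S(607,395)),
("scene",pol(.06,180,.046),S(424,434))]
# swap check: which knob is which comes from the fit (yaw seeds)
def res(p):
    c,s=np.cos(p[2]),np.sin(p[2])
    return np.concatenate([proj(n,[p[0]+c*P[0]-s*P[1],p[1]+s*P[0]+c*P[1],P[2]])[0]-q for n,P,q in pts])
r0=ray("top",369,230,.05)
for y in (0,):
    r=least_squares(res,[r0[0],r0[1],-.3],loss="soft_l1",f_scale=.7); print(r.x,np.degrees(r.x[2]),r.cost); print(r.fun.reshape(-1,2).round(1))
im=cv2.imread("pics/top0.png")
# tray corners, rim z=.018
C=[ray("top",*T(*q),.018)[:2] for q in((50,257),(186,226),(234,437),(100,467))]
C=np.array(C); print("tray",C,C.mean(0),[np.linalg.norm(C[i]-C[i-1]) for i in range(4)])
print("beaker",ray("top",*T(143,395),.09),ray("top",*T(152,395),.005))
for q in((322,297),(320,392)): print("orange",ray("top",*T(*q),.07))
E
python3 fit.py
```

```text
[ 0.53248657 -0.19586274 -0.33951713] -19.45289862486034 7.207675356424159
[[-0.2  0.5]
 [ 2.  -2.2]
 [ 0.7 -0.8]
 [ 1.3 -0.7]
 [ 0.1 -0.1]
 [ 0.1 -1.2]
 [-0.2 -0.4]
 [ 0.1 -0.6]
 [-0.  -0.4]
 [ 0.  -0.2]
 [-0.2 -0.1]
 [-0.2  0.3]
 [-0.4  1.4]
 [-0.9  0.6]
 [-0.8  0.5]
 [-0.7  0.3]
 [-0.8 -1.8]]
tray [[0.55850249 0.22278147]
 [0.57959579 0.11878302]
 [0.41787053 0.08533754]
 [0.39805509 0.18670586]] [0.48850598 0.15340197] [np.float64(0.16445308965319694), np.float64(0.10611600285196014), np.float64(0.16514739334277548), np.float64(0.10328692200792244)]
beaker [0.44711163 0.14651483 0.09      ] [0.45202332 0.1479272  0.005     ]
orange [0.51696183 0.01558056 0.07      ]
orange [0.4470128  0.01877424 0.07      ]
```

Station: centre (0.5325, −0.196), yaw −19.5°. The chuck knob is at about (0.589, −0.216), and the tray's free end at about (0.53, 0.163). I'll raise the arm and move over to the knob.

Call:
step_arm(
  rows=[
    [[1,0,0,6,0,0,0],[1,0,0,6,0,0,0],[1,2.2,-5.5,0.2,0,0,0],[1,2.2,-5.5,0,0,0,0],[1,2.2,-5.5,0,0,0,0],[1,2.2,-5.5,0,0,0,0],[1,2.2,-5.5,0,0,0,0],[1,2.2,-5.5,0,0,0,0],[1,2.2,-5.5,0,0,0,0],[1,2.2,-5.5,0,0,0,0],[1,2.2,-5.5,0,0,0,0],[1,2.2,-5.5,0,0,0,0]],
  ],
)

```text
clock: 1.6
tool_pos: [0.4672, 0.0762, 0.3486]
orientation: [-90.0, 0.0, 158.5]
force: [0.3, 0.2, 0.6]
opening: 0.0873
```

Call:
step_arm(
  rows=[
    [[1,2.2,-5.5,0,0,0,1],[1,2.2,-5.5,0,0,0,1],[1,2.2,-5.5,0,0,0,0],[1,2.2,-5.5,0,0,0,0],[1,2.2,-5.5,0,0,0,0],[1,0,0,0,0,0,0],[1,0,0,0,0,0,0]],
  ],
)

```text
clock: 2.48
tool_pos: [0.5768, -0.1971, 0.3478]
orientation: [-90.0, -0.1, 160.5]
force: [0.7, 0.1, 0.7]
opening: 0.0876
```

```bash
python3 - <<'E'
from h import *
P=[.5325+.06*.943,-.196-.06*.333,.256]
print(P,(proj("scene",P)-225)*4, proj("top",[P[0],P[1],.271]))
cv2.imwrite("pics/s1.png",cv2.resize(ctrl.snapshot("scene")[150:350,260:480],None,fx=3,fy=3,interpolation=cv2.INTER_CUBIC))
E
```

```text
[0.5890799999999999, -0.21598, 0.256] [[635.43499637  85.03083853]] [[384.26888208 199.26929917]]
```

View pics/s1.png

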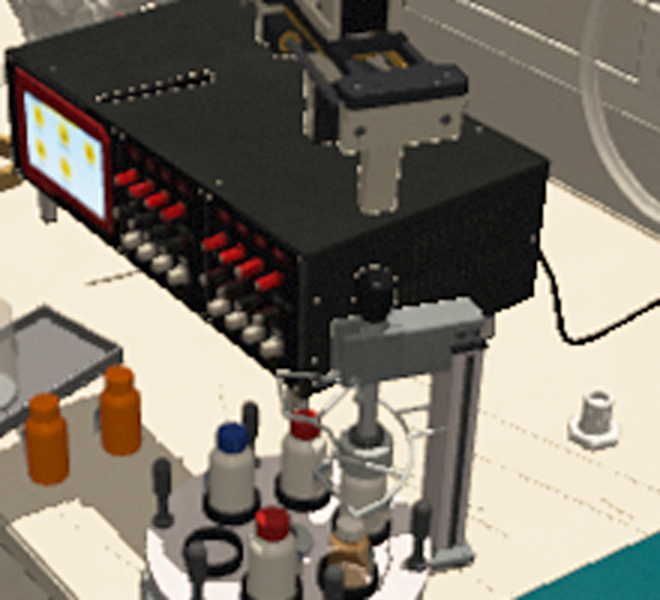

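The gripper is above and behind the knob at (377,288). The projected knob position agrees with the picture to under 1 px. I'll descend around the knob and close.

Call:
step_arm(
  rows=[
    [[1,1.2,-1.9,0,0,0,0],[1,0,0,-3,0,0,0],[1,0,0,-4,0,0,0],[1,0,0,-3,0,0,0],[1,0,0,-1.0,0,0,0],[1,0,0,0,0,0,0],[-1,0,0,0,0,0,0],[-1,0,0,0,0,0,0],[-1,0,0,0,0,0,0],[-1,0,0,0,0,0,0],[-1,0,0,0,0,0,0],[-1,0,0,0,0,0,0]],
  ],
)

```text
clock: 4.03
tool_pos: [0.5891, -0.2159, 0.2385]
orientation: [-90.0, -0.0, 160.5]
force: [-0.3, -0.2, -0.8]
opening: 0.0331
```

Call:
step_arm(
  rows=[
    [[-1,0,0,0,0,0,0],[-1,0,0,0,0,0,0],[-1,0,0,0,0,0,0]],
  ],
)

```text
clock: 4.4
tool_pos: [0.5893, -0.2155, 0.2385]
orientation: [-90.0, 0.0, 160.5]
force: [1.5, 3.9, 0.2]
opening: 0.0287
```

Call:
step_arm(
  rows=[
    [[-1,0,0,0.5,0,0,0],[-1,0,0,1,0,0,0],[-1,0,0,1,0,0,0],[-1,0,0,0.8,0,0,0],[-1,0,0,0.4,0,0,0],[-1,0,0,0,0,0,0],[-1,0,0,0,0,0,0]],
  ],
)

```text
clock: 5.28
tool_pos: [0.5892, -0.2155, 0.2759]
orientation: [-90.0, 0.0, 160.5]
force: [2.1, 3.8, -4.0]
opening: 0.0287
```

Call:
step_arm(
  rows=[
    [[-1,0,0,-0.5,0,0,0],[-1,0,0,-0.5,0,0,0],[-1,0,0,-0.1,0,0,0],[-1,0,0,0,0,0,0],[-1,0,0,0,0,0,0]],
  ],
)

```text
clock: 5.9
tool_pos: [0.5892, -0.2155, 0.2647]
orientation: [-90.0, -0.0, 160.5]
force: [3.0, 3.6, -5.4]
opening: 0.0289
```

Call:
step_arm(
  rows=[
    [[1,0,0,0,0,0,0],[1,0,0,0,0,0,0],[1,0,0,0,0,0,0],[1,0,0,0,0,0,0],[1,0,0,0,0,0,0],[1,0,0,3,0,0,0],[1,0,0,4,0,0,0],[1,0,0,3,0,0,0],[1,0,0,0,0,0,0]],
  ],
)

```text
clock: 7.02
tool_pos: [0.59, -0.2163, 0.3676]
orientation: [-90.0, 0.3, 160.5]
force: [-0.3, 0.4, -0.7]
opening: 0.0878
```

```bash
python3 - <<'E'
from h import *
print([(proj("scene",[.589,-.216,.256+d])[0]-[260,150])*3 for d in(0,.026)])
cv2.imwrite("pics/s2.png",cv2.resize(ctrl.snapshot("scene")[150:350,260:480],None,fx=3,fy=3,interpolation=cv2.INTER_CUBIC))
E
```

```text
[array([371.50779026, 288.82173239]), array([373.34345838, 257.66394915])]
```

View pics/s2.png

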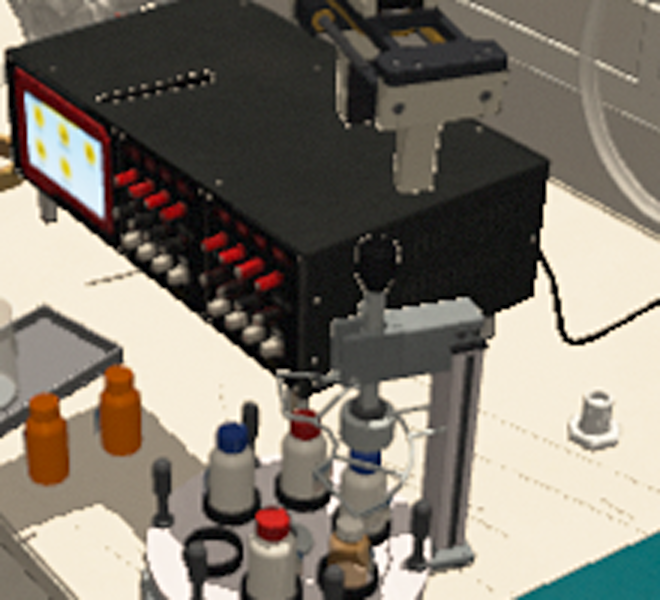

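The knob is now at (378,258), which matches the +26 mm prediction (373,258). The bottle's blue cap is free of the cup. Next is knob 4 at (0.499, −0.290), with the tool turned −90°.

Call:
step_arm(
  rows=[
    [[-0.2,-1,-0.8,0,0,0,-10],[-0.2,-1,-0.8,0,0,0,-10],[-0.2,-1,-0.8,0,0,0,-10],[-0.2,-1,-0.8,0,0,0,-10],[-0.2,-1,-0.8,0,0,0,-10],[-0.2,-1,-0.8,0,0,0,-10],[-0.2,-1,-0.8,0,0,0,-10],[-0.2,-1,-0.8,0,0,0,-10],[-0.2,-1.1,-1,0,0,0,-10],[-0.2,0,0,-5,0,0,0],[-0.2,0,0,-5,0,0,0],[-0.2,0,0,0,0,0,0]],
  ],
)

```text
clock: 8.57
tool_pos: [0.4953, -0.2889, 0.2601]
orientation: [-89.5, 0.0, 70.5]
force: [-0.5, 0.8, 0.3]
opening: 0.0349
```

```bash
python3 -c "
from h import *
o=ctrl.get_obs();print(o['joint_pos'].round(1),o['tool_pos'],o['orientation'],o['opening'])"
```

```text
[-10.8  10.2  -9.   -0.1 -71.3  -8.7] [ 0.49533651 -0.28894445  0.26012407] [-8.94771552e+01  1.16154530e-02  7.04973689e+01] 0.03488551233224624
```

Call:
step_arm(
  rows=[
    [[-0.2,0.4,-0.1,0,0,0,0],[-0.2,0,0,-5,0,0,0],[-0.2,0,0,-5,0,0,0],[-0.2,0,0,-3.5,0,0,0],[-0.2,0,0,-1.8,0,0,0],[-0.2,0,0,0,0,0,0]],
  ],
)

```text
clock: 9.32
tool_pos: [0.5032, -0.2912, 0.1122]
orientation: [-90.0, 0.0, 70.5]
force: [-0.0, -0.2, 1.2]
opening: 0.0351
```

```bash
python3 - <<'E'
from h import *
cv2.imwrite("pics/s3.png",cv2.resize(ctrl.snapshot("scene")[230:400,290:460],None,fx=3.5,fy=3.5,interpolation=cv2.INTER_CUBIC))
E
```

```text
(no output)
```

View pics/s3.png

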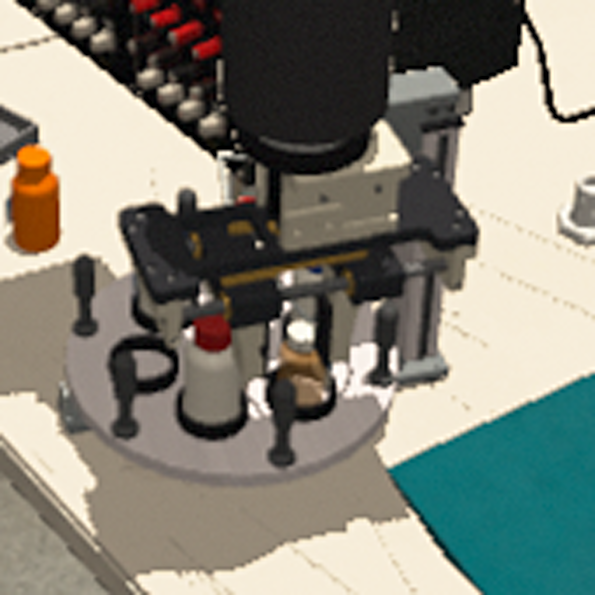

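```bash
python3 - <<'E'
from h import *
o=ctrl.get_obs(); print(o['tool_pos'],o['joint_pos'].round(1))
f=lambda P:((proj("scene",P)-[290,230])*3.5).round()
print(f(o['tool_pos']), f([.4992,-.2903,.096]))
for a in (30,90,150,210,270,330):
    A=np.radians(a-19.45); print(a,f([.5325+.1*np.cos(A),-.196+.1*np.sin(A),.096]))
E
```

```text
[ 0.50368181 -0.29135611  0.11316728] [-10.8  17.4 -20.    0.  -52.5  -8.7]
[[289. 358.]] [[281. 382.]]
30 [[327. 210.]]
90 [[183. 189.]]
150 [[ 79. 255.]]
210 [[120. 354.]]
270 [[281. 382.]]
330 [[384. 304.]]
```

Call:
step_arm(
  rows=[
    [[-0.2,-0.4,0.1,0,0,0,0],[-0.2,0,0,0,0,0,0],[-0.2,0,0,-2,0,0,0],[-0.2,0,0,-1.6,0,0,0],[-0.2,0,0,0,0,0,0],[-0.2,0,0,0,0,0,0]],
  ],
)

```text
clock: 10.12
tool_pos: [0.4979, -0.29, 0.0757]
orientation: [-90.0, 0.0, 70.5]
force: [-1.0, -0.4, -0.8]
opening: 0.0354
```

Call:
step_arm(
  rows=[
    [[-0.2,0.1,0,-0.4,0,0,0],[-1,0,0,0,0,0,0],[-1,0,0,0,0,0,0],[-1,0,0,0,0,0,0],[-1,0,0,0,0,0,0],[-1,0,0,0,0,0,0]],
  ],
)

```text
clock: 10.88
tool_pos: [0.5003, -0.2907, 0.0724]
orientation: [-90.1, 0.0, 70.5]
force: [1.3, -4.9, 1.3]
opening: 0.0145
```

```bash
python3 - <<'E'
import numpy as np
st=[2,4]+[5.5]*20+[3,1]; a=251.2; 
print(sum(st))
P=lambda a:np.array([10*np.cos(np.radians(a)),10*np.sin(np.radians(a))])
acc=P(a)
for s in st:
    a-=s; d=(P(a)-acc).round(1); acc=acc+d; print([-1,*map(float,d),0,0,0,-s],end=", ")
E
```

```text
120.0
[-1, -0.3, 0.1, 0, 0, 0, -2], [-1, -0.7, 0.3, 0, 0, 0, -4], [-1, -0.8, 0.4, 0, 0, 0, -5.5], [-1, -0.8, 0.6, 0, 0, 0, -5.5], [-1, -0.8, 0.6, 0, 0, 0, -5.5], [-1, -0.7, 0.6, 0, 0, 0, -5.5], [-1, -0.6, 0.8, 0, 0, 0, -5.5], [-1, -0.5, 0.7, 0, 0, 0, -5.5], [-1, -0.5, 0.9, 0, 0, 0, -5.5], [-1, -0.4, 0.9, 0, 0, 0, -5.5], [-1, -0.3, 0.9, 0, 0, 0, -5.5], [-1, -0.2, 0.9, 0, 0, 0, -5.5], [-1, -0.1, 0.9, 0, 0, 0, -5.5], [-1, -0.1, 1.0, 0, 0, 0, -5.5], [-1, 0.1, 1.0, 0, 0, 0, -5.5], [-1, 0.1, 0.9, 0, 0, 0, -5.5], [-1, 0.3, 0.9, 0, 0, 0, -5.5], [-1, 0.3, 0.9, 0, 0, 0, -5.5], [-1, 0.4, 0.9, 0, 0, 0, -5.5], [-1, 0.5, 0.8, 0, 0, 0, -5.5], [-1, 0.6, 0.8, 0, 0, 0, -5.5], [-1, 0.6, 0.7, 0, 0, 0, -5.5], [-1, 0.4, 0.4, 0, 0, 0, -3], [-1, 0.1, 0.1, 0, 0, 0, -1],
```

Call:
step_arm(
  rows=[
    [[-1,-0.3,0.1,0,0,0,-2],[-1,-0.7,0.3,0,0,0,-4],[-1,-0.8,0.4,0,0,0,-5.5],[-1,-0.8,0.6,0,0,0,-5.5],[-1,-0.8,0.6,0,0,0,-5.5],[-1,-0.7,0.6,0,0,0,-5.5],[-1,-0.6,0.8,0,0,0,-5.5],[-1,-0.5,0.7,0,0,0,-5.5],[-1,-0.5,0.9,0,0,0,-5.5],[-1,-0.4,0.9,0,0,0,-5.5],[-1,-0.3,0.9,0,0,0,-5.5],[-1,-0.2,0.9,0,0,0,-5.5]],
  ],
)

```text
clock: 12.38
tool_pos: [0.4347, -0.2124, 0.0724]
orientation: [-90.0, -0.2, 9.3]
force: [4.0, 0.5, -0.1]
opening: 0.014
```

Call:
step_arm(
  rows=[
    [[-1,-0.1,0.9,0,0,0,-5.5],[-1,-0.1,1.0,0,0,0,-5.5],[-1,0.1,1.0,0,0,0,-5.5],[-1,0.1,0.9,0,0,0,-5.5],[-1,0.3,0.9,0,0,0,-5.5],[-1,0.3,0.9,0,0,0,-5.5],[-1,0.4,0.9,0,0,0,-5.5],[-1,0.5,0.8,0,0,0,-5.5],[-1,0.6,0.8,0,0,0,-5.5],[-1,0.6,0.7,0,0,0,-5.5],[-1,0.4,0.4,0,0,0,-3],[-1,0.1,0.1,0,0,0,-1]],
  ],
)

```text
clock: 13.88
tool_pos: [0.4677, -0.12, 0.0724]
orientation: [-89.8, -0.2, -49.5]
force: [5.7, -8.2, -3.3]
opening: 0.0136
```

Call:
step_arm(
  rows=[
    [[-1,0,0,0,0,0,0],[-1,0,0,0,0,0,0]],
  ],
)

```text
clock: 14.12
tool_pos: [0.4677, -0.1201, 0.0724]
orientation: [-89.8, -0.2, -49.4]
force: [8.1, -6.2, -3.7]
opening: 0.0141
```

Call:
step_arm(
  rows=[
    [[-0.2,0,0,0,0,0,0],[-0.2,0,0,0,0,0,0],[-0.2,0,0,0,0,0,0],[-0.2,0,0,3,0,0,0],[-0.2,0,0,5,0,0,0],[-0.2,0,0,5,0,0,5],[-0.2,0,5,0,0,0,10],[-0.2,0,5,0,0,0,10],[-0.2,0,5,0,0,0,5],[-0.2,0,2,0,0,0,0],[-0.2,0,0,0,0,0,0]],
  ],
)

```text
clock: 15.5
tool_pos: [0.4648, 0.0514, 0.2015]
orientation: [-90.0, 0.0, -19.3]
force: [0.5, -1.2, 0.6]
opening: 0.035
```

```bash
cat > look.py <<'E'
from h import *; import sys
t=ctrl.snapshot("top"); s=ctrl.snapshot("scene")
a=cv2.resize(t[165:285,325:415],None,fx=4.2,fy=4.2,interpolation=cv2.INTER_CUBIC)
b=cv2.resize(s[225:375,290:425],None,fx=3.36,fy=3.36,interpolation=cv2.INTER_CUBIC)
cv2.imwrite("pics/t.png",t);cv2.imwrite("pics/s.png",s)
cv2.imwrite("pics/"+sys.argv[1],cv2.hconcat([a,b])[:, :800])
A=np.radians(180-19.45);P=np.array([.5325+.06*np.cos(A),-.196+.06*np.sin(A),.091]);print("front cap expected",P,(proj("top",P)-[325,165])*4.2,(proj("scene",P)-[290,225])*3.36+[378,0])
E
python3 look.py m1.png
```

```text
front cap expected [ 0.47592405 -0.17602095  0.091     ] [[165.22095685 341.65552589]] [[511.78894888 306.45448322]]
```

View pics/m1.png

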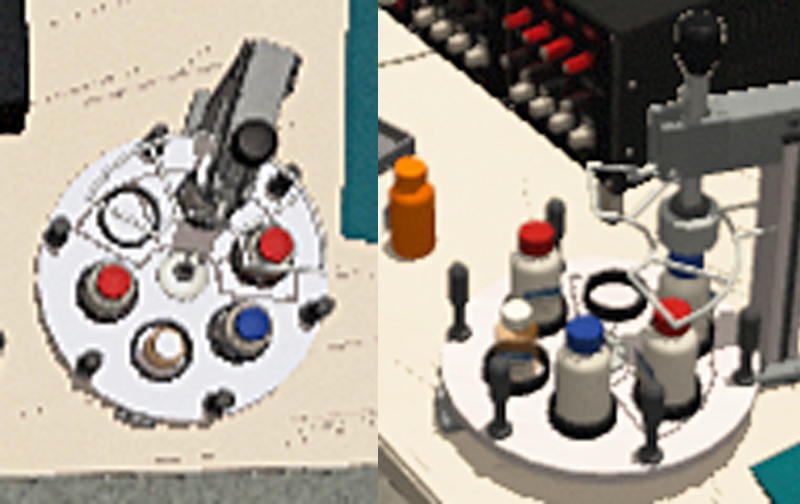

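The small bottle with the white cap is at the front: (165,342) in the top crop, which matches the prediction. The bottles are all standing and the chuck is still up. I'll check the remaining carousel angle by comparing the knob pixels before and after.

```bash
python3 - <<'E'
from h import *
a=cv2.imread("pics/top0.png",0).astype(float);b=cv2.imread("pics/t.png",0).astype(float)
for ang in(90,150,210,270):
    A=np.radians(ang-19.45);c=np.array([.5325+.1*np.cos(A),-.196+.1*np.sin(A)])
    u,v=proj("top",[*c,.08])[0].round().astype(int); out=[]
    for im in(a,b):
        w=im[v-6:v+7,u-6:u+7]; m=np.clip(120-w,0,None); Y,X=np.mgrid[-6:7,-6:7]; out.append(ray("top",u+(m*X).sum()/m.sum(),v+(m*Y).sum()/m.sum(),.08)[:2])
    d=out[1]-out[0]; print(ang,(out[0]*1e3).round(1),(d*1e3).round(1),"deg",np.degrees(d@[-np.sin(A),np.cos(A)]/.1).round(2))
o=ctrl.get_obs();print(o['tool_pos'],o['orientation'],o['joint_pos'].round())
E
```

```text
90 [ 560.5 -100.2] [-1.8  0.7] deg 1.13
150 [ 462.9 -117.1] [-1.  -0.7] deg 0.7
210 [ 430.5 -210.4] [ 0.6 -1.6] deg 0.94
270 [ 495.5 -285.4] [ 1.  -0.4] deg 0.62
[0.4647813  0.04997929 0.20140257] [-9.00184774e+01  2.54731953e-02 -1.94442028e+01] [  30.    2.  -27.   -0.  -62. -140.]
```

The carousel is within about 0.9° (1 mm) of the target, which is good enough. The jaws are already tangential (yaw −19.4°), so I'll go over the small bottle.

Call:
step_arm(
  rows=[
    [[-0.05,0.1,-4,0,0,0,0],[-0.05,0.2,-5,0,0,0,0],[-0.05,0.2,-5,0,0,0,0],[-0.05,0.2,-5,0,0,0,0],[-0.05,0.2,-3.6,0,0,0,0],[-0.05,0,0,-4,0,0,0],[-0.05,0,0,-2,0,0,0],[-0.05,0,0,0,0,0,0],[-0.05,0,0,0,0,0,0]],
  ],
)

```text
clock: 16.73
tool_pos: [0.4745, -0.1764, 0.1424]
orientation: [-90.0, -0.1, -19.5]
force: [-0.1, 0.9, 0.9]
opening: 0.0417
```

Call:
step_arm(
  rows=[
    [[-0.05,-0.1,0,-3,0,0,0],[-0.05,0,0,-3,0,0,0],[-0.05,0,0,-2,0,0,0],[-0.05,0,0,-0.9,0,0,0],[-0.05,0,0,0,0,0,0],[-0.05,0,0,0,0,0,0]],
  ],
)

```text
clock: 17.48
tool_pos: [0.474, -0.1759, 0.0536]
orientation: [-90.0, -0.1, -19.5]
force: [0.1, -0.2, -1.0]
opening: 0.0415
```

Call:
step_arm(
  rows=[
    [[-1,0,0,0,0,0,0],[-1,0,0,0,0,0,0],[-1,0,0,0,0,0,0],[-1,0,0,0,0,0,0],[-1,0,0,0,0,0,0]],
  ],
)

```text
clock: 18.1
tool_pos: [0.4735, -0.1759, 0.0531]
orientation: [-90.0, -0.1, -19.5]
force: [-0.5, 0.7, 6.4]
opening: 0.0297
```

Call:
step_arm(
  rows=[
    [[-1,0,0,0.5,0,0,0],[-1,0,0,1,0,0,0],[-1,0,0,2,0,0,0],[-1,0,0,3,0,0,0],[-1,0,0,3,0,0,0],[-1,0,0,3,0,0,0],[-1,0,0,1,0,0,0],[-1,0,0,0,0,0,0]],
  ],
)

```text
clock: 19.1
tool_pos: [0.4732, -0.1758, 0.1879]
orientation: [-90.0, -0.1, -19.5]
force: [0.6, -0.2, -1.7]
opening: 0.0296
```

```bash
python3 look.py m2.png; python3 -c "
from h import *;o=ctrl.get_obs();print(o['force'],o['opening'],o['tool_pos'])"
```

```text
front cap expected [ 0.47592405 -0.17602095  0.091     ] [[165.22095685 341.65552589]] [[511.78894888 306.45448322]]
[ 0.32389328  0.02190695 -1.3071556 ] 0.029391363366161112 [ 0.47238246 -0.17574767  0.18654628]
```

View pics/m2.png

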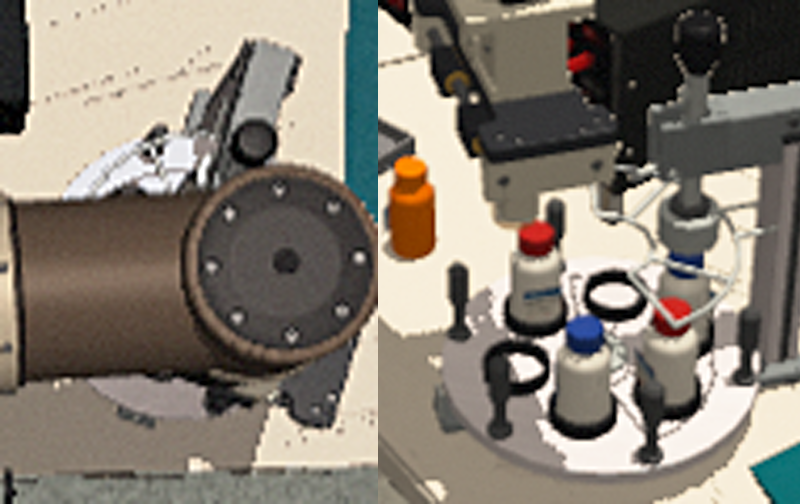

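The small bottle is out, with its foot showing at about (512,222) under the finger. Its pocket is empty and the tall bottles are all upright. Next I carry it to the tray and turn the tool +31.5°.

Call:
step_arm(
  rows=[
    [[-1,0.5,2.5,0.5,0,0,3],[-1,0.7,4,0,0,0,4],[-1,0.8,4.5,0,0,0,4],[-1,0.8,4.5,0,0,0,4],[-1,0.8,4.5,0,0,0,4],[-1,0.8,4.5,0,0,0,4],[-1,0.8,4.5,0,0,0,4],[-1,0.6,3.5,0,0,0,3],[-1,0.3,1.4,0,0,0,1.5],[-1,0,0,0,0,0,0],[-1,0,0,0,0,0,0]],
  ],
)

```text
clock: 20.58
tool_pos: [0.5337, 0.1621, 0.192]
orientation: [-90.0, 0.1, 12.0]
force: [0.2, -0.1, -0.3]
opening: 0.0295
```

Call:
step_arm(
  rows=[
    [[-1,0,0,-4,0,0,0],[-1,0,0,-3,0,0,0],[-1,0,0,-2,0,0,0],[-1,0,0,0,0,0,0],[-1,0,0,0,0,0,0]],
  ],
)

```text
clock: 21.2
tool_pos: [0.5347, 0.1628, 0.1036]
orientation: [-90.0, -0.1, 12.0]
force: [-0.6, -0.2, -0.6]
opening: 0.0294
```

```bash
python3 - <<'E'
from h import *
o=ctrl.get_obs();print(o['tool_pos'],o['orientation'],o['joint_pos'].round(),o['opening'])
p=o['tool_pos'];print((proj("scene",[p[0],p[1],p[2]-.019])-[205,200])*4,(proj("scene",[p[0],p[1],.003])-[205,200])*4)
cv2.imwrite("pics/s5.png",cv2.resize(ctrl.snapshot("scene")[200:320,205:345],None,fx=4,fy=4,interpolation=cv2.INTER_CUBIC))
E
```

```text
[0.53468136 0.16279595 0.10355352] [-8.99893782e+01 -6.60299608e-02  1.19880545e+01] [  37.   16.  -23.    0.  -50. -115.] 0.029355253177264146
[[281.26148088 175.28460231]] [[287.91363441 272.74853117]]
```

View pics/s5.png

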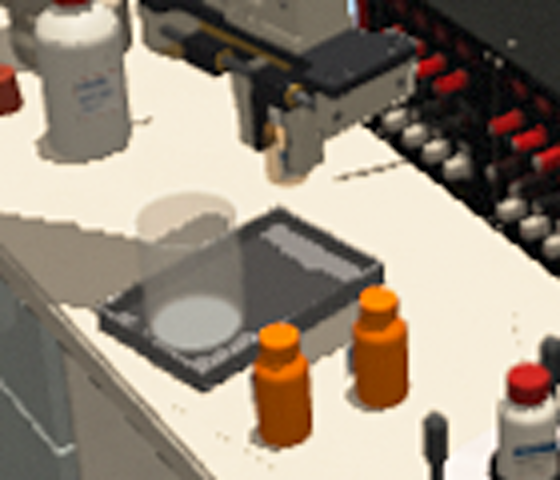

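The held bottle is above the tray, with its foot at (287,182), and it should land at about (288,273) in the free end, clear of the beaker. I'll lower it.

Call:
step_arm(
  rows=[
    [[-1,0,0,-2,0,0,0],[-1,0,0,-2,0,0,0],[-1,0,0,-2,0,0,0],[-1,0,0,-1.1,0,0,0],[-1,0,0,-0.5,0,0,0],[-1,0,0,-0.3,0,0,0],[-1,0,0,0,0,0,0]],
  ],
)

```text
clock: 22.12
tool_pos: [0.5343, 0.1633, 0.0239]
orientation: [-90.0, -0.0, 12.0]
force: [-0.8, 0.9, 0.2]
opening: 0.0295
```

Call:
step_arm(
  rows=[
    [[-1,0,0,-0.1,0,0,0],[-1,0,0,-0.1,0,0,0],[-1,0,0,0,0,0,0]],
  ],
)

```text
clock: 22.5
tool_pos: [0.5344, 0.1633, 0.0222]
orientation: [-90.0, -0.0, 12.0]
force: [-1.9, 0.1, 4.5]
opening: 0.0293
```

Contact at 4.5 N, so the bottle is on the tray floor. I'll open gently and retreat straight up.

Call:
step_arm(
  rows=[
    [[-0.2,0,0,0,0,0,0],[-0.05,0,0,0,0,0,0],[-0.05,0,0,0,0,0,0],[-0.05,0,0,1,0,0,0],[-0.05,0,0,3,0,0,0],[-0.05,0,0,5,0,0,0],[-0.05,0,0,5,0,0,0],[-0.05,0,0,6,0,0,0],[-0.05,0,0,6,0,0,0],[-0.05,0,0,4,0,0,0],[-0.05,0,0,0,0,0,0],[-0.05,0,0,0,0,0,0]],
  ],
)

```text
clock: 24.0
tool_pos: [0.5336, 0.1629, 0.3214]
orientation: [-90.0, 0.0, 12.0]
force: [0.6, -0.7, -0.7]
opening: 0.0417
```

```bash
python3 - <<'E'
from h import *
print(ctrl.get_obs()['tool_pos'])
cv2.imwrite("pics/s6.png",cv2.resize(ctrl.snapshot("scene")[180:440,190:440],None,fx=2.3,fy=2.3,interpolation=cv2.INTER_CUBIC))
E
```

```text
[0.53358335 0.16292852 0.32138648]
```

View pics/s6.png

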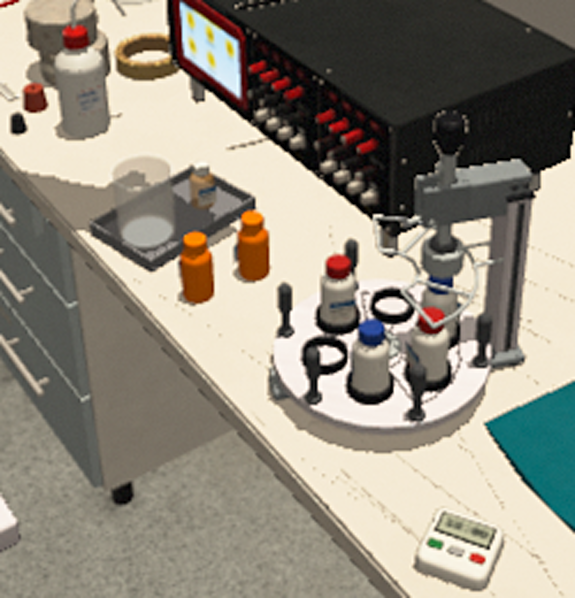

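The small bottle stands upright in the tray at (203,185), and the beaker, wash bottle, timer and orange bottles look undisturbed. The tall bottles are in their pockets, the front pocket is empty and the chuck is one notch up. I'll hand the job in.

```bash
python3 -c "
from plant import ctrl
print(ctrl.close_job())"
```

```text
the job is handed in; nothing more can be done
None
```

The job is done and handed in at about 24 s of the 72 s allowed; `close_job` gives no verdict.

- **Chuck:** I lifted it about 37 mm by its black knob, lowered it, and let go. The picture showed the knob 26 mm up, one notch, with the cap clear of the cup.
- **Carousel:** I turned it −120° by one upright knob. The knob positions in the pictures put it about 0.9° (about 1 mm at the pocket) short of exact. I left it there, since the small bottle stood at the front.
- **Small bottle:** I lifted it out and set it on the tray floor, with about 4.5 N of contact when it touched down. The last picture shows it upright beside the beaker.
- **Everything else:** In that picture all four tall bottles stand in their pockets. The beaker, wash bottle, timer and orange look-alikes look unmoved, and the gripper is clear of everything. No check failed.

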